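# Gauge and fill the gap beside the heating bath

### The arm

A 7-joint arm with a two-finger parallel gripper is mounted at the origin on the work surface. World frame = base frame: x ahead of the robot, y to its left, z up, the work surface at z = 0. Lengths are in m, angles in rad, forces in N, time in s.
With the tool pointing down it reaches from about 0.4 to 0.9 m from the base axis. Payload 5.5 kg.
Tool frame: the origin (TCP) lies midway between the tips of the shut fingers; the grasp point (between the pads) lies 19 mm behind it; x points along the fingers, y is the direction in which the jaws open and shut, and the axes are right-handed (so a half turn about x gives the same grasp; the last joint's range is limited). The gripper opens to 85 mm and grips with 20 to 120 N. Pads are 22 mm wide; open, the fingers measure 114 mm over their backs; the gripper's body (76 mm by 85 mm) begins 54 mm behind the grasp point. The pads swing forward as they close: fully open they stand 13 mm farther back than shut.
Start: joints at [-1.044, 0.501, -0.427, 1.55, 0.221, 1.138, -0.21], TCP at [0.169, 0.628, 0.231] pointing down, gripper open.
Joint ranges: [-2.88, 2.88], [-0.31, 2.03], [-1.54, 1.56], [0.2, 2.42], [-1.41, 4.55], [0.19, 2.02], [-2.57, 2.57]. Speed limits (rad/s): [2.57, 2.57, 3.14, 3.14, 3.14, 3.14, 3.14].

### API

Orientations are given as [roll, pitch, yaw] about the fixed x, y, z axes, in that order (R = Rz(yaw) Ry(pitch) Rx(roll)).
In Python, from cell import ctrl gives the robot as it stands. Calls block until the motion is done:
- ctrl.reach(position, orientation): joint-space move of the TCP to a pose.
- ctrl.move_l(position, frame=None, velocity=0.15): straight line of the TCP; frame=None keeps the orientation; velocity is the mean speed in m/s.
- ctrl.move_j(angles): joint-space move.
- ctrl.grip(opening, newtons=None): finger opening in m; newtons is the grip in N (None keeps the last); returns when the fingers have stopped.
- ctrl.sleep(seconds).
- ctrl.solve_ik(position, orientation): joint angles nearest the present ones, or None.
- ctrl.get_state(): the state.
- ctrl.snapshot(name): name is "side" or "top"; returns a dict with "image" (400x640x3 uint8, red, green, blue), "range_z" (400x640 float32, m along the optical axis (not along the pixel's ray), 0 where there is no reading), "intrinsics" (3x3 intrinsics, pixels), "T" (4x4, takes a point from camera to world coordinates). Camera axes: x right, y down, z forward; pixel columns grow to the right and rows downward; lengths in m; the calibration is good to about 2 mm. A picture is of the moment at which its call begins.
A pose or a line that the arm cannot do raises ctrl.IKError and nothing moves.
- ctrl.job_done(): hands the job in, once; it reports no verdict.
The state is a dict: "time": time; "joint_pos": joint angles; "dq": joint speeds; "effort": joint torques, N m; "ee_pos": TCP position; "orientation": TCP orientation; "force": force on the tool from outside, world axes, zero at the start; "moment": the same for the moment, N m; "width": finger opening in m.
Only numpy, scipy, OpenCV 4.12 (cv2) and the standard library are available. Lean on these libraries where they do the work, as an engineer would, in place of code of your own. Each camera call takes 0.05 s, during which the arm holds its last target. There are 200 camera calls.

### The job

Find which spacer fills the gap between the heating bath's foot and the aluminium bench stop: before touching the thick blue spacer, put the thin yellow one right down into the middle of the gap. If it just fits (a few millimetres of play), leave it there; if it is far too loose, put the blue one right down into the middle of the gap in its place. The one not needed must end standing upright on the bench, well clear of the gap.

Things in the scene. Friction and masses are not known exactly. Their poses are not given: they have to be found in the camera images.
- bath: Cream bath, fixed: round housing 256 mm wide, 165 high, centred at y = -290 mm, with a low foot (100 mm wide in x, 32 high, red patch on top) reaching to the gap. Origin: on the bench under the middle of the foot's end face, one side of the gap; x along the gap, +y across it to the stop, z up. The face's top edge has an 8 mm 45-degree bevel. The gap is open above and at its ends; its floor is the bench.
- stop: Aluminium block, fixed: 100 mm wide (x), 75 long (y), 32 high, two dark bolt heads on top. Origin: on the bench under the middle of its face to the gap (same bevel); axes parallel to the bath's, block at +y of it. Gap width = its y in the bath's frame: 28 mm (yellow just fits, blue cannot go in) or 44 mm (yellow far too loose, blue just fits).
- spacer_thin: Thin yellow plastic spacer, 50-100 g, loose, standing on the bench: block 44 mm long (x), 20 thick (y), 42 high; on top a grip rib 36 mm long (x), 16 thick (y), 42 to 76 mm above the underside. Origin: centre of the underside, z up. In the gap its y lies across the gap, and it stands on the bench with the rib above foot and stop.
- spacer_thick: Thick blue plastic spacer, 75-155 g, loose, standing on the bench: like the yellow one (same length, height, rib and origin), but its block is 36 mm thick (y). A similar grey spacer, 54 mm thick, is too thick for either gap and not needed.
Not all that is in view belongs to the job. Leave any pink or turquoise look-alike of the stop alone. Several things have the shape of the spacer_thick; the one meant has the colours described above.

How it is judged:
By the outcome, as a careful person would: the job done as asked, in the order asked, and still so for the second after the job is handed in, with the robot touching nothing.
It also fails if it takes over 67 s, if anything falls off the work surface, if the arm or the gripper's body presses on something with over 40 N, if the wrist force passes 120 N, or if a joint passes its speed limit or range.

## Working session

There is one attempt and no reset: what is moved stays moved. The work goes in short steps, each a Python script; the robot and the scene stay as the last script left them, time stands still between calls to the robot, and variables do not carry over. Pictures are saved under pics/ and viewed, about 8 in all and at most 12, crops included, and the job is handed in when it is done.

```bash
mkdir -p pics; ls; python3 - <<'E'
from cell import ctrl
import cv2,numpy as np
for n in("top","side"):
    s=ctrl.snapshot(n); np.savez(f"{n}0.npz",**s)
    cv2.imwrite(f"pics/{n}0.png",s["image"][:,:,::-1]); print(n,s["intrinsics"].tolist(),np.round(s["T"],3).tolist())
s=ctrl.get_state(); print(s["time"],s["ee_pos"],s["orientation"],s["width"],s["force"])
E
```

```text
pics
top [[379.1549495417864, 0.0, 318.41684715781054], [0.0, 379.1549495417864, 197.27196713208903], [0.0, 0.0, 1.0]] [[-0.029, -0.989, 0.144, 0.403], [-1.0, 0.028, -0.004, 0.059], [0.0, -0.144, -0.99, 0.852], [0.0, 0.0, 0.0, 1.0]]
side [[374.11444380690347, 0.0, 316.13481197238957], [0.0, 374.11444380690347, 205.5437805818639], [0.0, 0.0, 1.0]] [[-0.816, -0.387, 0.429, 0.197], [-0.578, 0.574, -0.581, 0.484], [-0.021, -0.722, -0.692, 0.554], [0.0, 0.0, 0.0, 1.0]]
0.1 [0.16936966 0.6269067  0.23036132] [-1.60393393  1.56904606 -1.86769629] 0.08522420277883541 [ 0.21273495 -0.4335439  -0.26233273]
```

View pics/top0.png

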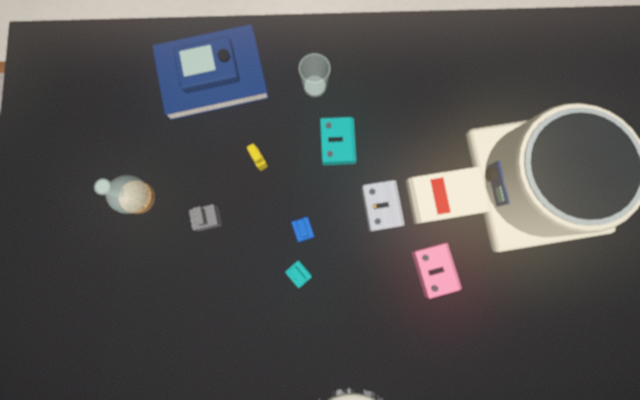

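View pics/side0.png

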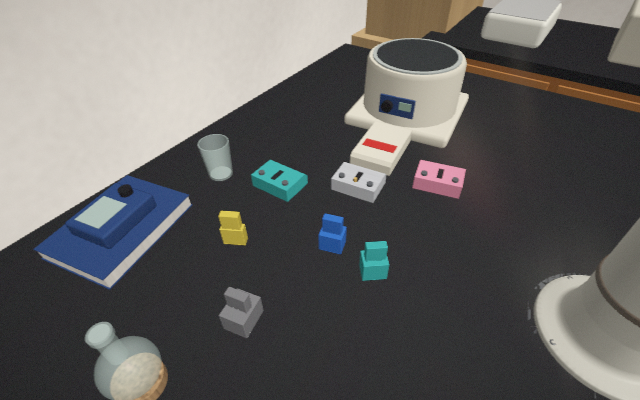

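Top view: yellow spacer (257,157), blue spacer (303,229), turquoise spacer-shaped look-alike (298,274), grey spacer (204,217), aluminium stop (383,205), foot (440,195), turquoise/pink stop look-alikes (338,140)/(437,270). The blue and yellow ones fit by colour, and the silver block facing the foot is the stop. I'll measure them and confirm in one enlarged crop.

```bash
cat > h.py <<'E'
import cv2,numpy as np
def world(s):
    K,T=s["intrinsics"],s["T"]; v,u=np.mgrid[:400,:640]
    z=s["range_z"]; p=np.stack([(u-K[0,2])/K[0,0]*z,(v-K[1,2])/K[1,1]*z,z],-1)
    return p@T[:3,:3].T+T[:3,3]
def plane(s,uv,h):
    K,T=s["intrinsics"],s["T"]; uv=np.atleast_2d(uv).astype(float)
    d=np.c_[(uv-K[:2,2][None])/K[0,0],np.ones(len(uv))]@T[:3,:3].T
    return T[:3,3]+d*((h-T[2,3])/d[:,2])[:,None]
def hsv(s): return cv2.cvtColor(s["image"],cv2.COLOR_RGB2HSV)
HUE=dict(yellow=((20,120,80),(35,255,255)),blue=((103,140,90),(115,255,255)))
def mask(s,c,box):
    m=cv2.inRange(hsv(s),*[np.array(a) for a in HUE[c]]); k=np.zeros_like(m); x0,x1,y0,y1=box; k[y0:y1,x0:x1]=255
    return m&k
E
python3 - <<'E'
from h import *
s=dict(np.load("top0.npz")); W=world(s)
print("bench z",np.median(W[300:350,100:250,2]))
for c,b in(("yellow",(235,280,135,180)),("blue",(285,325,210,250))):
    m=mask(s,c,b)>0; P=W[m]; print(c,m.sum(),np.percentile(P[:,2],[2,10,50,90,98]).round(3))
    for lo,hi in((.066,.086),(.032,.052)):
        q=P[(P[:,2]>lo)&(P[:,2]<hi)]
        if len(q)>5:
            r=cv2.minAreaRect((q[:,:2]*1000).astype(np.float32)); print(lo,len(q),q.mean(0).round(4),r)
g=hsv(s); Z=W[:,:,2]
for n,b in(("stop",(355,407,175,235)),("foot",(404,487,165,225))):
    k=np.zeros((400,640),bool);k[b[2]:b[3],b[0]:b[1]]=1
    q=W[k&(abs(Z-.032)<.006)&(s["image"].max(2)>110)]; r=cv2.minAreaRect((q[:,:2]*1000).astype(np.float32));print(n,len(q),r,cv2.boxPoints(r).round(0).tolist())
a=s["image"][120:290,235:495,::-1]; cv2.imwrite("pics/crop.png",cv2.resize(a,None,fx=3,fy=3,interpolation=cv2.INTER_CUBIC))
E
```

```text
bench z -0.0020209438623980946
yellow 308 [-0.004 -0.002  0.046  0.075  0.076]
0.066 132 [0.6158 0.1891 0.0738] ((615.957275390625, 189.18846130371094), (36.6935920715332, 16.002166748046875), 28.63599395751953)
0.032 65 [0.6078 0.1839 0.0399] ((616.3158569335938, 189.43600463867188), (44.0465087890625, 19.892797470092773), 28.379878997802734)
blue 401 [-0.003  0.     0.041  0.074  0.076]
0.066 138 [0.454  0.092  0.0737] ((454.0726623535156, 92.05386352539062), (35.77742385864258, 15.628081321716309), 17.085344314575195)
0.032 203 [0.4528 0.0911 0.0399] ((454.0408630371094, 92.05810546875), (43.81278610229492, 35.19059371948242), 16.98865509033203)
stop 1416 ((501.9886474609375, -84.78093719482422), (100.22100830078125, 72.36917114257812), 7.737843990325928) [[447.0, -56.0], [457.0, -127.0], [557.0, -114.0], [547.0, -42.0]]
foot 3294 ((524.2882080078125, -237.83436584472656), (104.18818664550781, 172.1842498779297), 7.972598552703857) [[461.0, -160.0], [485.0, -330.0], [588.0, -316.0], [564.0, -145.0]]
```

View pics/crop.png

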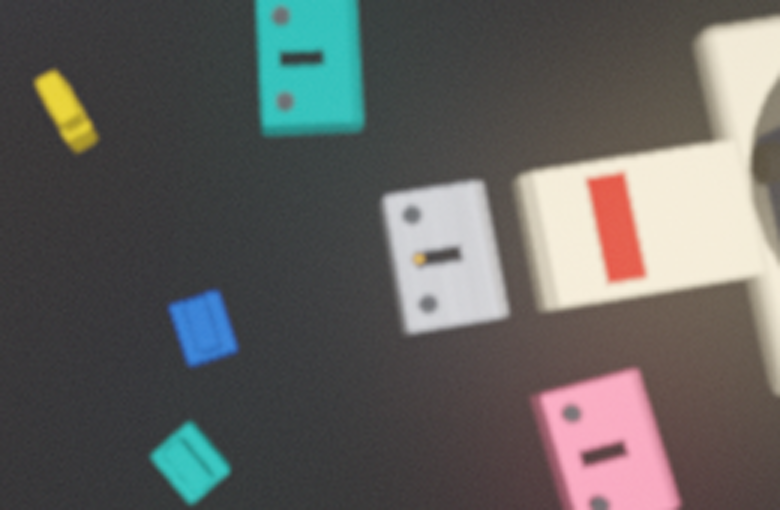

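The crop confirms plain blue and yellow spacers at crop (203,328) and (66,110), and the silver stop facing the cream foot. Next I'll measure the gap in the profile across the faces (bench strip, bevels) along the gap frame.

```bash
python3 - <<'E'
from h import *
s=dict(np.load("top0.npz")); W=world(s)
a=np.radians(7.85); ex=np.array([np.cos(a),np.sin(a)]); ey=np.array([-np.sin(a),np.cos(a)])
o=np.array([.5095,-.137]); q=(W[:,:,:2]-o); X=q@ex;Y=q@ey;Z=W[:,:,2]
for lo in range(-40,40,2):
    m=(abs(X)<.04)&(Y*1000>=lo)&(Y*1000<lo+2); 
    print(lo+1,m.sum(),np.percentile(Z[m],[10,50,90]).round(3) if m.any() else"",s["image"][m].mean(0).round(0) if m.any() else "")
m=(abs(Z-.032)<.004)&(Y>.03)&(Y<.1)&(abs(X)<.07); print("stop x",np.percentile(X[m],[.5,99.5]),"y",np.percentile(Y[m],[.5,99.5]))
m=(abs(Z-.032)<.004)&(Y<-.02)&(Y>-.09)&(abs(X)<.07); print("foot x",np.percentile(X[m],[.5,99.5]))
# edge directions from corner of red patch
m=cv2.inRange(hsv(s),(0,140,120),(10,255,255)); m[:,:420]=0;m[:,470:]=0
r=cv2.minAreaRect((W[m>0][:,:2]*1000).astype(np.float32)); print("red",r)
E
```

```text
-39 31 [0.028 0.03  0.032] [245. 237. 218.]
-37 34 [0.028 0.03  0.032] [245. 237. 218.]
-35 34 [0.029 0.03  0.032] [245. 237. 218.]
-33 34 [0.028 0.03  0.031] [245. 237. 218.]
-31 29 [0.028 0.03  0.032] [245. 237. 219.]
-29 38 [0.029 0.03  0.032] [245. 237. 218.]
-27 31 [0.028 0.029 0.031] [245. 237. 218.]
-25 33 [0.028 0.03  0.032] [243. 235. 216.]
-23 33 [0.028 0.03  0.032] [234. 226. 208.]
-21 43 [0.026 0.029 0.031] [221. 214. 195.]
-19 42 [0.024 0.026 0.028] [214. 206. 188.]
-17 39 [0.022 0.024 0.026] [210. 203. 184.]
-15 125 [-0.001  0.012  0.023] [164. 156. 140.]
-13 42 [-0.003 -0.001  0.018] [127. 119. 107.]
-11 31 [-0.004 -0.003  0.   ] [98. 90. 83.]
-9 31 [-0.004 -0.002 -0.   ] [94. 85. 79.]
-7 28 [-0.004 -0.002  0.   ] [93. 85. 79.]
-5 33 [-0.004 -0.002 -0.   ] [92. 84. 79.]
-3 31 [-0.004 -0.002 -0.001] [92. 84. 79.]
-1 32 [-0.004 -0.002 -0.001] [91. 84. 79.]
1 30 [-0.004 -0.003 -0.001] [90. 82. 78.]
3 27 [-0.004 -0.002  0.001] [91. 83. 79.]
5 32 [-0.004 -0.002 -0.001] [102.  96.  93.]
7 31 [-0.004 -0.002 -0.   ] [138. 134. 132.]
9 1 [-0.001 -0.001 -0.001] [157. 152. 152.]
11 0  
13 4 [0.021 0.021 0.022] [162. 159. 158.]
15 27 [0.022 0.023 0.025] [179. 176. 175.]
17 25 [0.024 0.025 0.026] [192. 190. 189.]
19 24 [0.026 0.028 0.029] [200. 198. 198.]
21 28 [0.028 0.029 0.031] [204. 203. 205.]
23 34 [0.029 0.03  0.031] [210. 210. 212.]
25 33 [0.029 0.03  0.032] [213. 213. 217.]
27 32 [0.028 0.03  0.032] [212. 213. 216.]
29 36 [0.029 0.03  0.032] [211. 211. 215.]
31 32 [0.028 0.03  0.031] [210. 210. 214.]
33 36 [0.028 0.03  0.031] [210. 210. 213.]
35 31 [0.028 0.03  0.032] [209. 209. 212.]
37 32 [0.028 0.03  0.031] [208. 208. 212.]
39 33 [0.029 0.03  0.032] [206. 206. 209.]
stop x [-0.0499406   0.04891254] y [0.03057335 0.08864171]
foot x [-0.0503508   0.04869329]
red ((481.7117004394531, -78.64340209960938), (75.09406280517578, 307.99151611328125), 15.892210960388184)
```

Gap faces at Y = -14.5 and +13.5 give a gap of about 28 mm, so yellow is expected to fit. Now grasp yellow.

```bash
python3 - <<'E'
from cell import ctrl
from h import *
th=np.radians(28.5); o=[-th,np.pi/2,0]; p=[.6161,.1893]
def st(l):
    s=ctrl.get_state(); print(l,round(s["time"],2),s["ee_pos"].round(4),s["force"].round(1),round(s["width"],4))
ctrl.reach([*p,.17],o); st("above")
ctrl.grip(.05); ctrl.move_l([*p,.048],velocity=.1); st("down")
ctrl.grip(.0,40); st("grip")
ctrl.move_l([*p,.15],velocity=.12); st("lift")
th=np.radians(7.85); g=[.509,-.1375]
ctrl.reach([*g,.15],[-th,np.pi/2,0]); st("over gap")
for n in("side","top"):
    s=ctrl.snapshot(n); np.savez(n+"1.npz",**s); cv2.imwrite(f"pics/{n}1.png",s["image"][:,:,::-1])
im=[cv2.resize(cv2.imread(f"pics/{n}1.png")[a:a+200,b:b+260],None,fx=1.5,fy=1.5) for n,a,b in(("side",50,230),("top",100,280))]
cv2.imwrite("pics/held.png",np.hstack(im))
E
```

```text
above 2.34 [0.6157 0.1909 0.1702] [-0.6  0.8 -0.8] 0.0853
down 4.15 [0.6168 0.1896 0.0489] [ 0.5  0.5 -0.4] 0.0502
grip 4.55 [0.6166 0.1894 0.0487] [-0.  -1.3  2.8] 0.0152
lift 5.55 [0.6154 0.1889 0.149 ] [-0.5 -0.2 -1.2] 0.0152
over gap 6.85 [ 0.5101 -0.1357  0.1501] [-0.4  0.4  0.1] 0.0156
```

View pics/held.png

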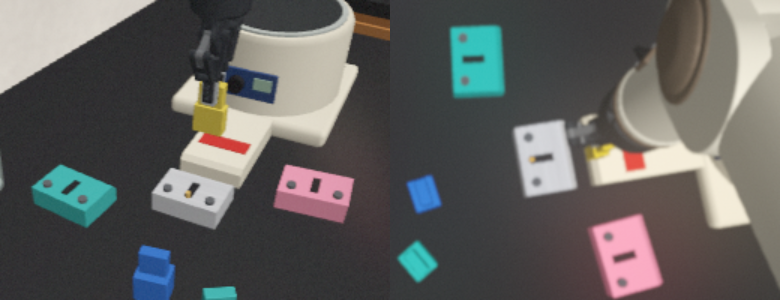

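Held picture: the yellow spacer hangs upright in the jaws at about (210,115) in the left half, above the gap. Lower it in steps and watch the force.

```bash
python3 - <<'E'
from cell import ctrl
from h import *
g=[.509,-.1375]; o=[-np.radians(7.85),np.pi/2,0]
def st(l):
    s=ctrl.get_state(); print(l,round(s["time"],2),s["ee_pos"].round(4),s["force"].round(1),round(s["width"],4)); return s
ctrl.move_l([*g,.095],o,velocity=.08); ctrl.sleep(.3); f0=st("pre")["force"]
for z in(.080,.070,.062,.056,.052,.0495):
    ctrl.move_l([*g,z],o,velocity=.04); s=st(z)
    if np.linalg.norm(s["force"]-f0)>12: print("contact"); break
s=ctrl.snapshot("side"); np.savez("side2.npz",**s); cv2.imwrite("pics/side2.png",cv2.resize(s["image"][80:230,280:460,::-1],None,fx=4,fy=4))
E
```

```text
pre 8.09 [ 0.5093 -0.1376  0.0954] [-0.2  0.3 -1.4] 0.0154
0.08 8.62 [ 0.5087 -0.1374  0.0796] [ 0.2 -0.1 -1.2] 0.0154
0.07 9.02 [ 0.5087 -0.1374  0.0696] [ 0.1  0.1 -1.5] 0.0155
0.062 9.37 [ 0.5087 -0.1374  0.0616] [ 0.8  1.7 -0.6] 0.0156
0.056 9.67 [ 0.5087 -0.1374  0.0557] [-0.3 -0.8 -0.6] 0.015
0.052 9.92 [ 0.5088 -0.1374  0.0517] [-0.1  0.5 -1.6] 0.0152
0.0495 10.17 [ 0.5089 -0.1375  0.0494] [-0.2  1.2 -1.6] 0.0153
```

View pics/side2.png

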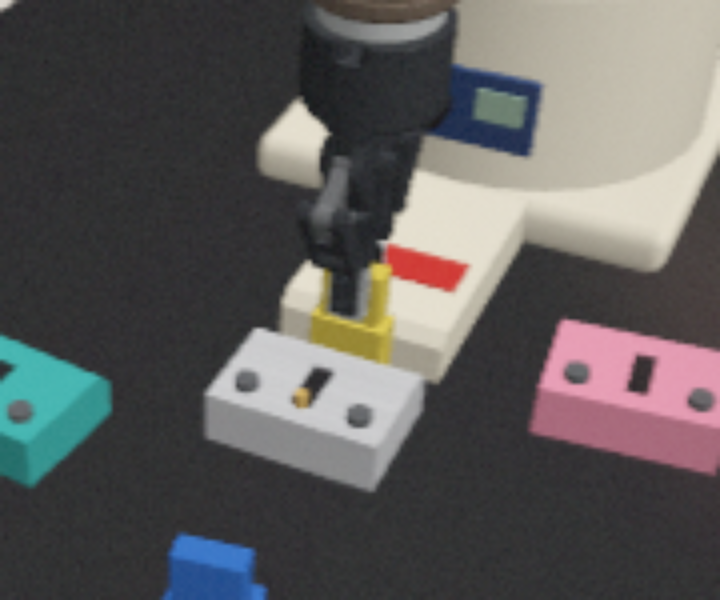

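The yellow block sits between stop and foot at about (352,340), with no contact force on the way down. Release, retract clear and check.

```bash
python3 - <<'E'
from cell import ctrl
from h import *
g=[.509,-.1375]; o=[-np.radians(7.85),np.pi/2,0]
ctrl.move_l([*g,.0485],o,velocity=.03); print(ctrl.get_state()["force"].round(1))
ctrl.grip(.036); ctrl.sleep(.2); ctrl.move_l([*g,.2],o,velocity=.12)
ctrl.reach([.45,.30,.25],o); ctrl.sleep(.2)
st=ctrl.get_state(); print(st["time"],st["force"].round(1))
s=ctrl.snapshot("top"); np.savez("top3.npz",**s); t=ctrl.snapshot("side"); 
a=cv2.resize(s["image"][140:260,330:480,::-1],(400,320)); b=cv2.resize(t["image"][120:240,290:440,::-1],(400,320)); cv2.imwrite("pics/fin.png",np.hstack([a,b]))
W=world(s); a=np.radians(7.85); R=np.array([[np.cos(a),np.sin(a)],[-np.sin(a),np.cos(a)]])
m=mask(s,"yellow",(385,430,165,225))>0; P=W[m]
for lo,hi in((.066,.086),(.034,.048)):
    q=P[(P[:,2]>lo)&(P[:,2]<hi)]; q2=(q[:,:2]-[.5095,-.137])@R.T*1000
    print(lo,len(q),np.median(q[:,2]).round(4),cv2.minAreaRect(q2.astype(np.float32)),q2.min(0).round(1),q2.max(0).round(1))
print(np.percentile(P[:,2],[5,50,95]))
m=mask(s,"blue",(285,325,210,250))>0; q=W[m]; q=q[q[:,2]>.066]; print("blue",q.mean(0).round(4))
q=(W[:,:,:2]-[.5095,-.137])@R.T*1000
for lo in range(-20,22,2):
    k=((abs(abs(q[:,:,0])-36)<10)&(q[:,:,1]>=lo)&(q[:,:,1]<lo+2)); print(lo+1,np.median(W[k][:,2]).round(3) if k.any() else None,end="; ")
E
```

```text
[ 0.5 -0.5 -0.7]
14.25 [-0.3 -0.9  0. ]
0.066 131 0.0736 ((-0.1211090087890625, 1.1114130020141602), (35.89719772338867, 14.828295707702637), 0.549394428730011) [-18.1  -6.4] [17.8  8.6]
0.034 69 0.0399 ((0.1631946563720703, 1.8010387420654297), (44.56901168823242, 17.875831604003906), 3.038686990737915) [-21.9  -8.1] [22.2 10.3]
[0.02249029 0.0604387  0.07553692]
blue [0.454  0.092  0.0739]
-19 0.026; -17 0.025; -15 0.013; -13 -0.0; -11 -0.002; -9 -0.002; -7 -0.003; -5 -0.002; -3 -0.002; -1 -0.002; 1 -0.002; 3 -0.002; 5 -0.003; 7 -0.002; 9 -0.0; 11 None; 13 0.02; 15 0.023; 17 0.025; 19 0.027; 21 0.029;
```

View pics/fin.png

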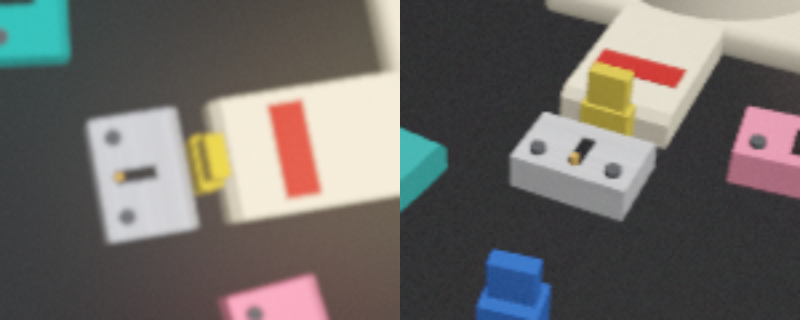

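The yellow spacer stands upright in the gap at (208,163). Its rib top reads 73.6 mm, against 73.8 mm when it stood on the bench, so it is fully down. It is centred along x and lies at about Y -9..+11 between faces at -14.5 and +13.5. Blue has not moved, and it stands upright well clear of the gap.

```bash
python3 -c "
from cell import ctrl
ctrl.job_done()"
```

```text
the job is handed in; nothing more can be done
```

The yellow spacer just fits, so I left it in the gap and never touched the blue one. The job is handed in at about 14 s on the robot's clock.

- **Gap width:** the depth profile gave about 28 mm, so the 20 mm yellow spacer has about 8 mm of total play.
- **Insertion:** it went down with no contact force above about 2 N.
- **Yellow spacer:** its rib top reads the same height as when it stood on the open bench (73.6 mm against 73.8 mm), so it is fully down. It is centred along the gap and about 1–2 mm off centre across it, which is within the camera's accuracy.
- **Blue spacer:** it stands upright where it was, more than 200 mm from the gap.
- **Robot:** the arm was clear and touching nothing when I handed in.

One measurement failed: a side check using the red patch picked up the wrong area, so I ignored it. The depth camera reads about 2 mm low on the bench. No other check failed or disagreed.

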